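# Draw the unpinned dog-bone key from the panel

## Task

Two of the three dark dog-bone keys bridging the panel's seam are pinned in place and one is only dry-fitted: find the loose one by feel, trying them one at a time. Draw it straight up until it is clear of the panel, then set it down, without dropping it, upright in the cork-lined bay of the blue tray, leaving the other two keys seated and everything else on the bench where it is.

Things in the scene. Friction and masses are not known exactly. Their poses are not given: they have to be found in the camera images.
- key_a_mid (a point): Dark wooden dog-bone key a (at the panel's -y end), its centre, 26 mm above its underside. 80 mm long (own x, across the seam), 52 mm tall (own z, up), about 0.1 kg. Its middle 36 mm is a straight waist 26 mm wide (own y); beyond, both ends flare to 44 mm, so it leaves its pocket only straight up. It starts standing on the bench, its top 20 mm proud of the panel.
- pocket_a (a point): Centre of key a's through-pocket, at bench height (z = 0), axes as the panel. One pocket of the three holds its key freely: it rises with little more than its own weight. In the other two a hidden cross pin stops the key dead after 1.5 mm of lift; rubbing adds a few N, so pull to about 15 N and see if it keeps rising.
- key_b_mid (a point): Dark wooden dog-bone key b (in the middle of the row), its centre, 26 mm above its underside. 80 mm long (own x, across the seam), 52 mm tall (own z, up), about 0.1 kg. Its middle 36 mm is a straight waist 26 mm wide (own y); beyond, both ends flare to 44 mm, so it leaves its pocket only straight up. It starts standing on the bench, its top 20 mm proud of the panel.
- pocket_b (a point): Centre of key b's through-pocket, at bench height (z = 0), axes as the panel. One pocket of the three holds its key freely: it rises with little more than its own weight. In the other two a hidden cross pin stops the key dead after 1.5 mm of lift; rubbing adds a few N, so pull to about 15 N and see if it keeps rising.
- key_c_mid (a point): Dark wooden dog-bone key c (at the panel's +y end), its centre, 26 mm above its underside. 80 mm long (own x, across the seam), 52 mm tall (own z, up), about 0.1 kg. Its middle 36 mm is a straight waist 26 mm wide (own y); beyond, both ends flare to 44 mm, so it leaves its pocket only straight up. It starts standing on the bench, its top 20 mm proud of the panel.
- pocket_c (a point): Centre of key c's through-pocket, at bench height (z = 0), axes as the panel. One pocket of the three holds its key freely: it rises with little more than its own weight. In the other two a hidden cross pin stops the key dead after 1.5 mm of lift; rubbing adds a few N, so pull to about 15 N and see if it keeps rising.
- panel: Pale wooden panel, fixed, origin under its centre on the bench: 150 (own x) by 380 (own y) mm, 32 mm thick. The seam runs along own y; three keys bridge it in pockets at own y -100, 0 and +100 mm, 1.25 mm clearance all round. Low orange hold-downs at both ends stand 22 mm above the panel, 178 mm from its centre.
- tray: Blue tray, fixed, origin under its centre: 140 (own x) by 220 (own y) by 30 mm high, walls and floor 6 mm, a divider across the middle makes two bays (centres at own y -53 and +53 mm). One bay is lined with cork, the other holds a finished spare key.
- pad_top (a point): Centre of the upper face of the cork pad in one of the tray's two bays, 9 mm above the bench; the pad is 112 by 86 mm, 3 mm thick; axes as the tray. The bay's walls rise 21 mm above the cork. A key standing on the cork has its centre 26 mm above this point.
- spare_mid (a point): Finished, shorter (36 mm) brown dog-bone key standing in the other bay, centre point; leave it alone.
- mallet: Hammer lying on the bench beyond the panel; bystander.
- jar: Amber jar with red cap, 64 mm wide, 85 mm tall, origin under its centre; bystander.
- mug: Blue mug, 80 mm wide, 90 mm tall, origin under its centre; bystander.
- tape: Yellow tape measure, 70 by 36 by 66 mm, origin under its centre; bystander.
- offcut: Pale wood offcut, 150 by 60 by 32 mm, origin under its centre; bystander.
- driver: Screwdriver with red handle lying on the bench; bystander.

How it is judged:
By the outcome, as a careful person would: the job done as asked, in the order asked, and still so for the second after the job is handed in, with the robot touching nothing.
It also fails if it takes over 58 s, if anything falls off the work surface, if the arm or the gripper's body presses on something with over 40 N, if the wrist force passes 120 N, or if a joint passes its speed limit or range.

## Robot

A 6-joint arm with a two-finger parallel gripper is mounted at the origin on the work surface. World frame = base frame: x ahead of the robot, y to its left, z up, the work surface at z = 0. Lengths are in m, angles in rad, forces in N, time in s.
With the tool pointing down it reaches from about 0.275 to 0.825 m from the base axis. Payload 5.2 kg.
Tool frame: the origin (TCP) lies at the very end of the fingers, on their centre line; the grasp point (between the pads) lies 19 mm behind it; z points along the fingers, x is the direction in which the jaws open and shut, and the axes are right-handed (so a half turn about z gives the same grasp; the last joint's range is limited). The gripper opens to 93 mm and grips with 3 to 60 N. Pads are 15 mm wide; open, the fingers measure 128 mm over their backs; the gripper's body (75 mm by 188 mm) begins 65 mm behind the grasp point.
Start: joints at [-1.474, 0.259, 1.535, -0, 1.348, -0.203], TCP at [0.162, -0.525, 0.183] pointing down, gripper open.
Joint ranges: [-3.14, 3.14], [-0.91, 2.08], [0.19, 2.58], [-1.22, 4.36], [0.22, 2.71], [-3.12, 3.12]. Speed limits (rad/s): [2.57, 2.57, 3.14, 3.14, 3.14, 3.14].

## Interface

Orientations are given as a unit quaternion [x, y, z, w].
In Python, from plant import env gives the robot as it stands. The module is installed in compiled form; this text tells all that it offers.
- The arm moves only by the tool jog_arm, never from a script. Its argument "deltas" is a list that holds one entry, the list of rows, each a list of 7 numbers: the turn, a rotation vector about the tool's x, y, z in rad, then the shift along the tool's x, y, z in cm, then the closure, from 0 (fully open) to 1 (shut). A call has 1 to 12 rows; each row is the pose to reach, as a shift and turn from the pose commanded when the call began, along the tool's axes at that moment; what a row does not reach only later rows make up. A row lasts 1/8 s, in which the tool goes at most 62.5 mm and 10.7 degrees, less where a joint would pass 70% of its speed; a pose out of reach is approached as far as the arm can. A call with a gripper value outside its range is refused whole. The fingers move at their own pace and stop on an object; the grip force is fixed at half the most. Time passes only in rows, so rows that repeat a pose let the fingers close. It gives the time, the measured TCP pose, the force and the opening at its end, in the units of the state.
- env.sense(): the state, without advancing time (a new reading comes with each control period).
- env.read_camera(name): name is "scene" or "top" or "wrist"; returns a dict with "frame" (400x640x3 uint8, blue, green, red), "fx", "fy", "cx", "cy" (pixels), "dist" ([k1, k2, p1, p2, k3] as OpenCV has them; the pictures are not rectified), "T" (4x4, takes a point from camera to world coordinates). Camera axes: x right, y down, z forward; pixel columns grow to the right and rows downward; lengths in m; the calibration is good to about 2 mm. A picture is of the moment at which its call begins. There is no depth.
- env.finish_job(): hands the job in, once; it reports no verdict.
Trained networks look in the newest picture that a camera, given by its name, has taken for a name from the list of things; names that differ only in an ending like _2 or _b are one class to them, and where a whole thing is asked for, a point or a joint stands for the part that bears it (a point fixed in the world has none). Each returns a list of dicts, best first, with "confidence" (0 to 1); they miss things now and then, are a little off and sometimes report something else, mostly with a low value. They report only what shows in the picture. A call takes as long as a camera call.
- env.look_for(thing, camera): "rect" ([left, top, width, height] in pixels, round what is visible of it).
- env.regions_of(thing, camera): "mask" (400x640 bool, what is visible of it) and "rect" ([left, top, width, height] in pixels, round what is visible of it).
The state is a dict: "time_s": time; "q": joint angles; "dq": joint speeds; "joint_efforts": joint torques, N m; "ee_pos": TCP position; "eef_rot": TCP orientation; "contact_force": force on the tool from outside, world axes, zero at the start; "torque": the same for the moment, N m; "finger_gap": opening from 0.0 (shut) to 1.0 (fully open).
Only numpy, scipy, OpenCV 4.12 (cv2) and the standard library are available. Lean on these libraries where they do the work, as an engineer would, in place of code of your own. Each camera call takes 0.05 s, during which the arm holds its last target.

## Working session

There is one attempt and no reset: what is moved stays moved. The work goes in short steps, Python scripts to look and compute and a tool call to move; the robot and the scene stay as the last step left them, time stands still between calls to the robot, and variables do not carry over. Pictures are saved under pics/ and viewed, and the job is handed in when it is done.

Besides the shell and the picture viewer there is one more tool, called after "Request:" by a JSON object that holds its "api" and its "payload". jog_arm: Moves the arm, as the interface text tells. Its arguments: {"type":"object","properties":{"deltas":{"type":"array"}},"required":["deltas"]}

```bash
mkdir -p pics; python3 - <<'E'
from plant import env
import cv2,json
import numpy as np
np.set_printoptions(precision=4,suppress=True)
s=env.sense(); print({k:np.round(v,4).tolist() for k,v in s.items()})
for n in ("scene","top","wrist"):
    c=env.read_camera(n); cv2.imwrite(f"pics/{n}0.png",c["frame"])
    np.savez(f"{n}0.npz",**{k:np.array(v) for k,v in c.items()})
    print(n,c["fx"],c["fy"],c["cx"],c["cy"],c["dist"]);print(np.array(c["T"]))
E
```

```text
{'time_s': 0.0, 'q': [-1.4738, 0.2594, 1.5361, 0.0, 1.348, -0.2028], 'dq': [-0.0007, 0.0001, 0.0007, 0.0003, 0.0016, -0.0003], 'joint_efforts': [-0.001, -43.7306, -28.4006, 0.0716, 0.0411, -0.0001], 'ee_pos': [0.1624, -0.5249, 0.1818], 'eef_rot': [0.8048, -0.5936, -0.0006, -0.0007], 'contact_force': [0.1622, 0.008, 0.3259], 'torque': [0.0081, 0.0243, 0.0285], 'finger_gap': 0.999}
scene 370.04950478582305 370.04950478582305 319.29149355029176 193.21999045673027 [-0.0761  0.      0.      0.      0.    ]
[[-0.0307  0.7959 -0.6046  1.2173]
 [ 0.9995  0.0174 -0.0279  0.0872]
 [-0.0117 -0.6052 -0.796   0.9243]
 [ 0.      0.      0.      1.    ]]
top 511.1593380992522 511.1593380992522 323.52534279165747 205.05792980622581 [-0.02  0.    0.    0.    0.  ]
[[-0.0108 -0.9937  0.1116  0.3988]
 [-0.9999  0.0104 -0.0038  0.0629]
 [ 0.0026 -0.1116 -0.9937  1.3767]
 [ 0.      0.      0.      1.    ]]
wrist 298.0164787336955 298.0164787336955 323.54229523726497 202.4515407198084 [-0.0078  0.      0.      0.      0.    ]
[[ 0.2961 -0.9187 -0.2613  0.2342]
 [-0.9552 -0.2851 -0.0798 -0.5038]
 [-0.0012  0.2732 -0.9619  0.3842]
 [ 0.      0.      0.      1.    ]]
```

View pics/scene0.png

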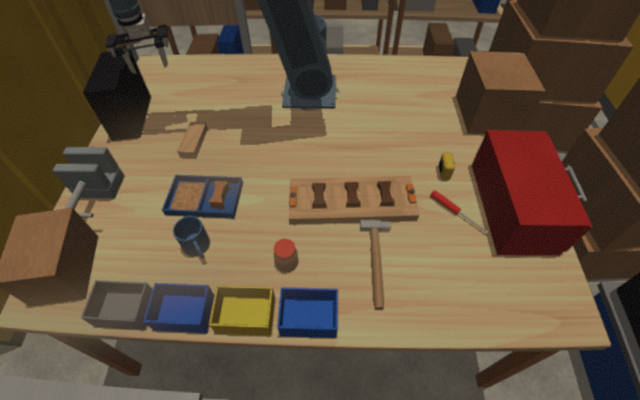

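View pics/top0.png

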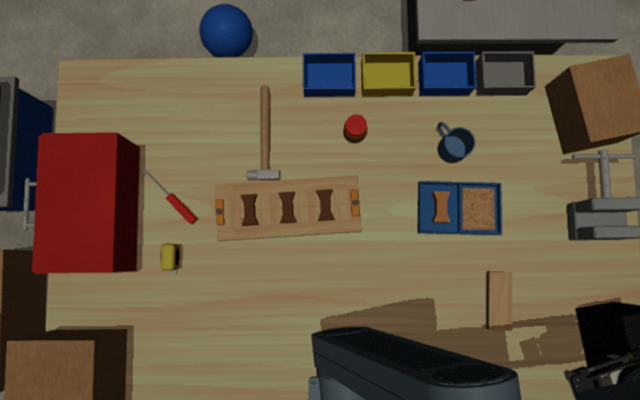

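View pics/wrist0.png

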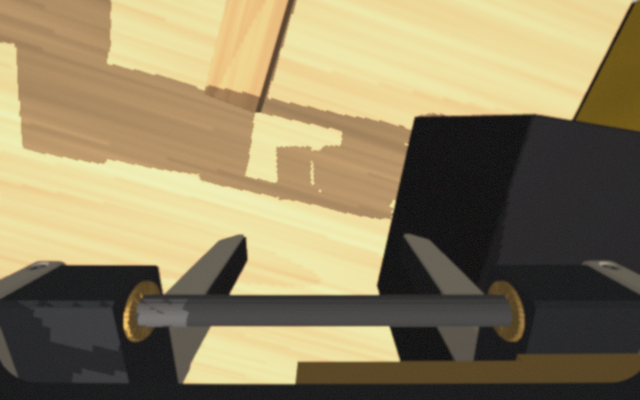

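The scene view shows the panel with three dark keys at about (319,195), (352,194) and (386,193), and the tray with cork on the left at (188,195). The top view shows the keys at (250,209), (288,207) and (325,205), and the cork at (479,208). The gripper stands next to a dark box. Next I'll measure.

```bash
cat > h.py <<'E'
import numpy as np,cv2
from scipy.spatial.transform import Rotation as R
np.set_printoptions(precision=4,suppress=True)
def toplane(c,px,z):
    K=np.array([[c["fx"],0,c["cx"]],[0,c["fy"],c["cy"]],[0,0,1]],float)
    u=cv2.undistortPoints(np.array(px,float).reshape(-1,1,2),K,np.array(c["dist"],float)).reshape(-1,2)
    T=np.array(c["T"]); d=np.c_[u,np.ones(len(u))]@T[:3,:3].T; o=T[:3,3]
    return o+d*((z-o[2])/d[:,2])[:,None]
def proj(c,P):
    K=np.array([[c["fx"],0,c["cx"]],[0,c["fy"],c["cy"]],[0,0,1]],float)
    T=np.linalg.inv(np.array(c["T"]))
    return cv2.projectPoints(np.array(P,float).reshape(-1,1,3),cv2.Rodrigues(T[:3,:3])[0],T[:3,3],K,np.array(c["dist"],float))[0].reshape(-1,2)
E
python3 - <<'E'
from h import *
from plant import env
cs={n:env.read_camera(n) for n in("top","scene")}
Z=dict(key_a_mid=.052,panel=.032,tray=.03,pad_top=.009,mallet=.0,jar=.085,mug=.09,tape=.066,spare_mid=.05,driver=.01,offcut=.032)
for n,c in cs.items():
  for t,z in Z.items():
    for r in env.regions_of(t,n)[:4]:
      if r["confidence"]<.3: continue
      m=r["mask"].astype(np.uint8); ys,xs=np.nonzero(m)
      rr=cv2.minAreaRect(np.c_[xs,ys].astype(np.float32))
      b=toplane(c,cv2.boxPoints(rr),z)[:,:2]
      print(n,t,round(r["confidence"],2),r["rect"],"centroid",toplane(c,[[xs.mean(),ys.mean()]],z)[0,:2],"box",b.round(3).tolist())
E
```

```text
top key_a_mid 0.75 [318.5, 184.8, 17.0, 33.9] centroid [0.549  0.0532] box [[0.59, 0.076], [0.593, 0.036], [0.508, 0.03], [0.505, 0.07]]
top panel 0.8 [213.1, 175.1, 148.8, 66.2] centroid [0.5426 0.1539] box [[0.61, 0.353], [0.632, -0.033], [0.475, -0.041], [0.454, 0.341]]
top tray 0.6 [420.8, 182.2, 83.9, 54.5] centroid [ 0.5392 -0.2875] box [[0.472, -0.188], [0.613, -0.195], [0.606, -0.423], [0.464, -0.413]]
top pad_top 0.78 [457.8, 188.9, 41.3, 41.4] centroid [ 0.5379 -0.3586] box [[0.595, -0.318], [0.594, -0.405], [0.483, -0.4], [0.484, -0.313]]
top pad_top 0.35 [218.6, 175.2, 140.9, 69.7] centroid [0.5447 0.1546] box [[0.613, 0.356], [0.635, -0.036], [0.479, -0.043], [0.457, 0.344]]
top mallet 0.71 [246.0, 85.2, 35.4, 97.5] centroid [0.7312 0.2196] box [[0.626, 0.27], [0.892, 0.229], [0.876, 0.138], [0.61, 0.18]]
top jar 0.69 [142.2, 167.8, 50.2, 57.6] centroid [0.5521 0.435 ] box [[0.628, 0.529], [0.646, 0.512], [0.512, 0.377], [0.494, 0.394]]
top jar 0.56 [343.2, 113.4, 24.1, 34.1] centroid [ 0.7409 -0.0251] box [[0.779, 0.005], [0.778, -0.057], [0.701, -0.056], [0.702, 0.006]
[... 2540 characters left out ...]
[207.9, 177.7, 20.4, 30.9] centroid [ 0.5623 -0.2434] box [[0.612, -0.265], [0.503, -0.269], [0.516, -0.216], [0.622, -0.215]]
scene spare_mid 0.46 [163.7, 173.7, 81.2, 46.2] centroid [ 0.5738 -0.2815] box [[0.643, -0.398], [0.481, -0.438], [0.494, -0.18], [0.652, -0.162]]
scene spare_mid 0.44 [289.6, 178.4, 124.5, 45.1] centroid [0.5804 0.1505] box [[0.499, -0.042], [0.477, 0.353], [0.646, 0.335], [0.665, -0.025]]
scene driver 0.64 [428.9, 193.4, 59.0, 38.0] centroid [0.5641 0.4562] box [[0.527, 0.393], [0.496, 0.416], [0.638, 0.555], [0.664, 0.532]]
scene offcut 0.6 [177.6, 122.1, 30.5, 39.9] centroid [ 0.3181 -0.3911] box [[0.392, -0.431], [0.197, -0.433], [0.235, -0.35], [0.423, -0.356]]
```

```bash
python3 - <<'E'
import cv2
a=cv2.imread("pics/top0.png")[160:260,200:380]
cv2.imwrite("pics/topz1.png",cv2.resize(a,None,fx=4.2,fy=4.2,interpolation=cv2.INTER_CUBIC))
a=cv2.imread("pics/top0.png")[165:250,400:520]
cv2.imwrite("pics/topz2.png",cv2.resize(a,None,fx=6,fy=6,interpolation=cv2.INTER_CUBIC))
E
```

```text
(no output)
```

View pics/topz1.png

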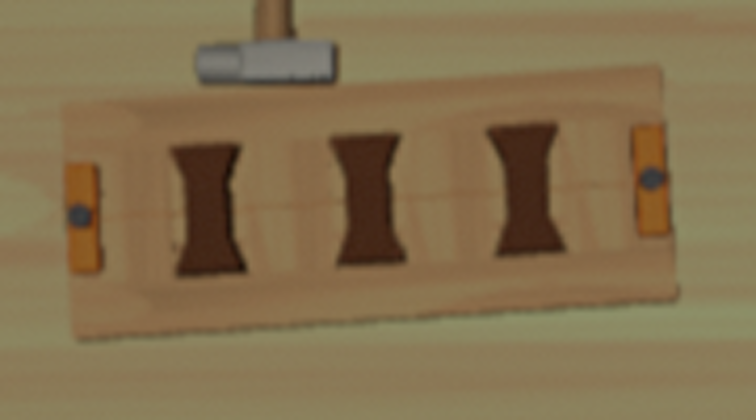

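```bash
cat >> h.py <<'E'
def move_to(p,ang):
    """deltas from the current pose: p world TCP, ang = world heading of tool x, tool down"""
    from plant import env
    s=env.sense(); R0=R.from_quat(s["eef_rot"]).as_matrix()
    x=np.array([np.cos(ang),np.sin(ang),0]); z=np.array([0,0,-1.]); Rt=np.c_[x,np.cross(z,x),z]
    print("t",s["time_s"],"pos",np.array(s["ee_pos"]),"heading",np.arctan2(R0[1,0],R0[0,0]),"gap",s["finger_gap"],"F",np.array(s["contact_force"]))
    print("turn",R.from_matrix(R0.T@Rt).as_rotvec(),"shift cm",R0.T@(np.array(p)-s["ee_pos"])*100)
E
python3 -c "
from h import *
move_to([.5435,.153,.2],-np.pi/2+.057)"
```

```text
t 1.35 pos [ 0.1625 -0.5255  0.1827] heading -1.2709944706126703 gap 0.9980941643066644 F [ 0.4184 -0.4688 -1.1226]
turn [ 0.     -0.      0.2428] shift cm [-53.5684 -56.4422  -1.7367]
```

The zoom shows the panel turned about 3°, keys at (210,210), (370,200) and (527,190) in the zoomed picture, and the mallet head close to its far edge.

Request:
{"api": "jog_arm", "payload": {"deltas": [[[0,0,0,0,0,-5,0],[0,0,0.05,-3,-3,-9,0],[0,0,0.1,-7,-7.4,-9,0],[0,0,0.15,-11,-11.6,-9,0],[0,0,0.2,-15,-15.8,-9,0],[0,0,0.243,-19,-20,-9,0],[0,0,0.243,-23,-24.2,-9,0],[0,0,0.243,-27,-28.4,-9,0],[0,0,0.243,-31,-32.6,-9,0],[0,0,0.243,-35,-36.8,-9,0],[0,0,0.243,-39,-41,-9,0],[0,0,0.243,-43,-45.3,-9,0]]]}}

```text
time_s: 2.85
ee_pos: [0.469, 0.021, 0.273]
eef_rot: [0.727, -0.687, 0.001, -0.0]
contact_force: [0.7, -0.5, -0.7]
finger_gap: 0.995
```

```bash
python3 -c "
from h import *
move_to([.5435,.153,.2],-np.pi/2+.057)"
```

```text
t 2.85 pos [0.469 0.021 0.273] heading -1.51386673407626 gap 0.9953828956163587 F [ 0.712  -0.4869 -0.7334]
turn [-0.001  -0.0005 -0.0001] shift cm [-12.7603  -8.1814   7.2996]
```

Request:
{"api": "jog_arm", "payload": {"deltas": [[[0,0,0,-5,-3,2,0],[0,0,0,-9,-6,4,0],[0,0,0,-12.8,-8.2,7,0],[0,0,0,-12.8,-8.2,7,0],[0,0,0,-12.8,-8.2,7,0]]]}}

```text
time_s: 3.48
ee_pos: [0.5427, 0.1512, 0.2029]
eef_rot: [0.727, -0.687, 0.0, 0.0]
contact_force: [0.2, 0.3, 0.6]
finger_gap: 1.0
```

```bash
python3 - <<'E'
from h import *
from plant import env
s=env.sense(); print(s["time_s"],s["ee_pos"],s["contact_force"])
c=env.read_camera("wrist"); cv2.imwrite("pics/wrist1.png",c["frame"])
np.savez("wrist1.npz",**{k:np.array(v) for k,v in c.items()})
for r in env.regions_of("key_a_mid","wrist"):
    ys,xs=np.nonzero(r["mask"]); print(r["confidence"],r["rect"],toplane(c,[[xs.mean(),ys.mean()]],.052)[0])
print(proj(c,[s["ee_pos"]]))
E
```

```text
3.475 [0.5427 0.1512 0.2029] [0.1949 0.3032 0.6412]
0.74 [378.6, 144.7, 42.0, 69.7] [0.5525 0.0557 0.052 ]
[[321.9666 225.9154]]
```

View pics/wrist1.png

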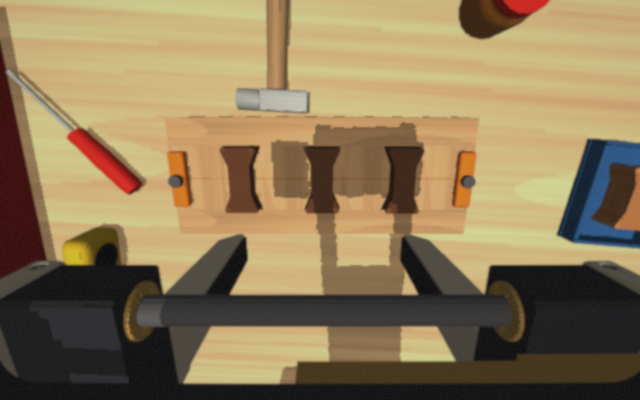

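```bash
cat >> h.py <<'E'
KEY=np.array([[-40,-22],[-18,-13],[18,-13],[40,-22],[40,22],[18,13],[-18,13],[-40,22]])/1000.
def rot(a): return np.array([[np.cos(a),-np.sin(a)],[np.sin(a),np.cos(a)]])
def poly(pts2,pose,z):
    q=pts2@rot(pose[2]).T+pose[:2]; return np.c_[q,np.full(len(q),z)]
E
python3 - <<'E'
from h import *
from plant import env
c={k:v for k,v in np.load("wrist1.npz").items()}
rs=env.regions_of("panel","wrist"); print([ (r["confidence"],r["rect"]) for r in rs])
img=c["frame"]
im=cv2.resize(img[90:250,140:500],None,fx=2.2,fy=2.2,interpolation=cv2.INTER_CUBIC)
cv2.imwrite("pics/w1z.png",im)
def ov(pose,name):
    im=cv2.resize(img,None,fx=3,fy=3,interpolation=cv2.INTER_CUBIC)
    B=np.array([[-75,-190],[75,-190],[75,190],[-75,190]])/1e3
    L=[(poly(B,pose,.032),(0,255,0))]
    for y in(-.1,0,.1): L.append((poly(KEY+[0,y],pose,.052),(0,255,255)))
    for P,col in L:
        cv2.polylines(im,[np.round((proj(c,P)+.5)*3-.5).astype(int)],True,col,1)
    cv2.imwrite(name,im[300:720,450:1230])
ov([.5435,.153,.057],"pics/ov1.png")
E
```

```text
[(0.89, [164.2, 117.4, 315.3, 118.0])]
```

View pics/ov1.png

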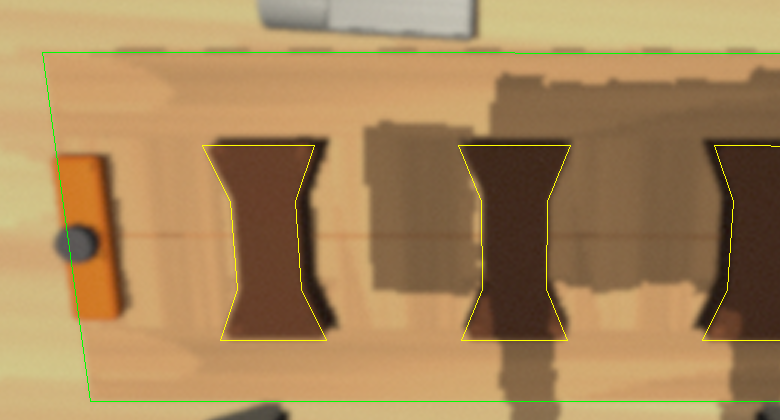

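```bash
cat > fit.py <<'E'
from h import *
from scipy.optimize import minimize
c={k:v for k,v in np.load("wrist1.npz").items()}
img=c["frame"].astype(int)
S=4
hsv=cv2.cvtColor(c["frame"],cv2.COLOR_BGR2HSV)
big=cv2.resize(c["frame"],None,fx=S,fy=S,interpolation=cv2.INTER_LINEAR)
red=big[:,:,2].astype(int)
for p in [(240,180),(322,180),(403,175),(322,150),(290,170),(380,170),(200,160),(255,200)]: print(p,img[p[1],p[0]])
cv2.imwrite("pics/red.png",np.clip(big[110*S:240*S:2,160*S:490*S:2]*1.0,0,255).astype(np.uint8))
E
python3 fit.py
```

```text
(240, 180) [ 40  64 102]
(322, 180) [27 42 64]
(403, 175) [29 41 64]
(322, 150) [27 40 62]
(290, 170) [ 63  92 121]
(380, 170) [ 65  97 124]
(200, 160) [104 154 202]
(255, 200) [21 29 42]
```

View pics/red.png

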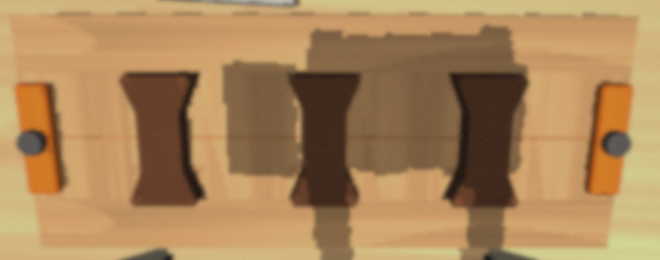

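```bash
cat >> fit.py <<'E'
def sil(pose,w0,w1,ys):
    m=np.zeros(red.shape,np.uint8)
    for y in ys:
        t=proj(c,poly(KEY+[0,y],pose,.052));b=proj(c,poly(KEY+[0,y],pose,.032))
        f=lambda q:np.round(((q+.5)*S-.5)*16).astype(np.int32)
        cv2.fillPoly(m,[f(t)],1,shift=4);cv2.fillPoly(m,[f(b)],1,shift=4)
        for i in range(8):
            j=(i+1)%8; cv2.fillPoly(m,[f(np.array([t[i],t[j],b[j],b[i]]))],1,shift=4)
    return m
tgt=np.zeros(red.shape,np.uint8)
for (x0,x1),th in {(210,275):145,(297,350):94,(375,430):94}.items():
    tgt[128*S:224*S,x0*S:x1*S]=red[128*S:224*S,x0*S:x1*S]<th
tgt=cv2.morphologyEx(tgt,cv2.MORPH_OPEN,np.ones((7,7)))
from itertools import product
def cost(p,ys): return int((sil([p[0]/1000,p[1]/1000,p[2]/100],0,0,ys)!=tgt)[:, :].sum())
for ys in [(-.1,0,.1)]:
    best=None
    r=minimize(cost,[543.5,152,5.7],args=(ys,),method="Nelder-Mead",options=dict(initial_simplex=[[543.5,152,5.7],[547,152,5.7],[543.5,156,5.7],[543.5,152,7.5]],xatol=.05,fatol=20))
    print(r.x,r.fun,tgt.sum())
p=r.x
im=big.copy(); d=sil([p[0]/1000,p[1]/1000,p[2]/100],0,0,ys)
im[(d!=tgt)]=(0,0,255)
cv2.imwrite("pics/fit1.png",im[110*S:240*S:2,160*S:490*S:2])
for y,w in((-.1,(375,430)),(0,(297,350)),(.1,(210,275))):
    mm=np.zeros_like(tgt);mm[:,w[0]*S:w[1]*S]=1
    g=lambda q:int(((sil([q[0]/1000,q[1]/1000,p[2]/100],0,0,(y,))!=tgt)*mm).sum())
    rr=minimize(g,p[:2],method="Nelder-Mead",options=dict(initial_simplex=[p[:2],p[:2]+[3,0],p[:2]+[0,3]]))
    print("key at",y,rr.x,rr.fun)
E
python3 fit.py
```

```text
(240, 180) [ 40  64 102]
(322, 180) [27 42 64]
(403, 175) [29 41 64]
(322, 150) [27 40 62]
(290, 170) [ 63  92 121]
(380, 170) [ 65  97 124]
(200, 160) [104 154 202]
(255, 200) [21 29 42]
[544.6761 152.3535   5.6534] 9541.0 89820
key at -0.1 [544.6871 153.6158] 2891.0
key at 0 [544.3112 152.497 ] 2729.0
key at 0.1 [544.7648 151.2756] 1848.0
```

View pics/fit1.png

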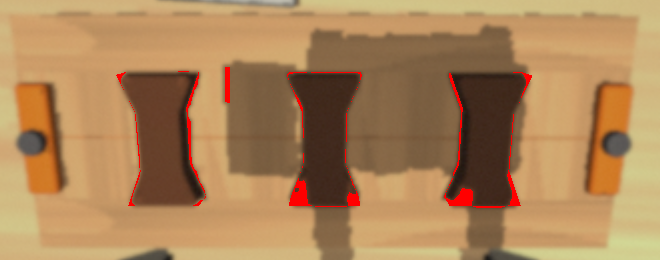

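```bash
python3 -c "
from h import *
move_to([.5445,.1525,.036],-np.pi/2+.0565)"
```

```text
t 3.625 pos [0.5432 0.1505 0.2041] heading -1.5153765953767424 gap 1.000969216171033 F [-0.5018 -0.1897 -0.3089]
turn [-0.0022 -0.0002 -0.0011] shift cm [-0.1972 -0.1004 16.807 ]
```

Request:
{"api": "jog_arm", "payload": {"deltas": [[[0,0,0,-0.15,-0.1,5,0],[0,0,0,-0.15,-0.1,9,0],[0,0,0,-0.15,-0.1,12.5,0.2],[0,0,0,-0.15,-0.1,14.5,0.35],[0,0,0,-0.15,-0.1,15.6,0.45],[0,0,0,-0.15,-0.1,15.6,0.45],[0,0,0,-0.15,-0.1,15.6,0.45],[0,0,0,-0.15,-0.1,15.6,0.45]]]}}

```text
time_s: 4.62
ee_pos: [0.5446, 0.1532, 0.0478]
eef_rot: [0.727, -0.687, 0.001, -0.001]
contact_force: [0.4, 0.2, 0.8]
finger_gap: 0.552
```

```bash
python3 - <<'E'
from h import *
from plant import env
move_to([.5445,.1525,.036],-np.pi/2+.0565)
c=env.read_camera("wrist"); cv2.imwrite("pics/wrist2.png",c["frame"])
move_to([.5445,.1525,.036],-np.pi/2+.0565)
E
```

```text
t 4.625 pos [0.5446 0.1532 0.0478] heading -1.5139729669980988 gap 0.5524580039013041 F [0.3591 0.2145 0.7855]
turn [-0.0021  0.      0.0003] shift cm [0.0647 0.0186 1.1796]
t 4.675 pos [0.5444 0.1532 0.0476] heading -1.513919896431627 gap 0.5484000556132799 F [0.5731 0.2076 0.3451]
turn [-0.0017  0.0001  0.0004] shift cm [ 0.0725 -0.0035  1.1586]
```

View pics/wrist2.png

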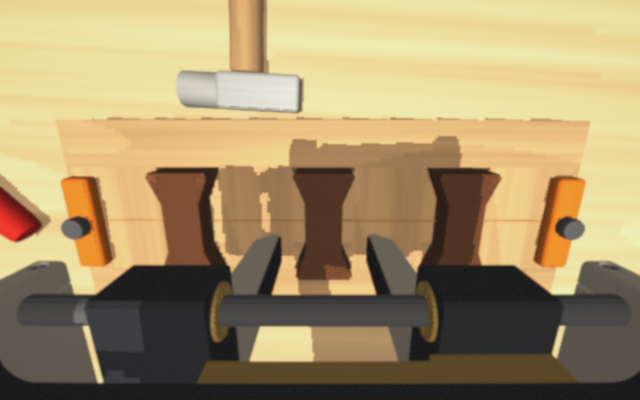

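The fingertips, at about (272,240) and (373,240), straddle key b at about (324,222), so it's centred. Lower and close.

Request:
{"api": "jog_arm", "payload": {"deltas": [[[0,0,0,0.05,0,0.6,0.45],[0,0,0,0.05,0,1.2,0.45],[0,0,0,0.05,0,1.2,0.6],[0,0,0,0.05,0,1.2,0.8],[0,0,0,0.05,0,1.2,1],[0,0,0,0.05,0,1.2,1],[0,0,0,0.05,0,1.2,1]]]}}

```text
time_s: 5.55
ee_pos: [0.5439, 0.1527, 0.0348]
eef_rot: [0.727, -0.687, 0.0, -0.0]
contact_force: [0.1, 0.3, -0.5]
finger_gap: 0.061
```

```bash
python3 - <<'E'
from h import *
move_to([.5445,.1525,.036],-np.pi/2+.0565)
E
```

```text
t 5.55 pos [0.5439 0.1527 0.0348] heading -1.5139877847020922 gap 0.060942790014862684 F [ 0.0701  0.2894 -0.5129]
turn [-0.0002 -0.      0.0003] shift cm [ 0.0187 -0.0634 -0.1234]
```

Opening reads 0.06, far below 26 mm, so I'll look before doing anything.

```bash
python3 - <<'E'
from h import *
from plant import env
for n in("wrist","top","scene"):
    c=env.read_camera(n); cv2.imwrite(f"pics/{n}3.png",c["frame"])
    if n=="scene": print(proj(c,[[.5445,.1525,.05]])); cv2.imwrite("pics/scene3z.png",cv2.resize(c["frame"][120:260,260:440],None,fx=4,fy=4,interpolation=cv2.INTER_CUBIC))
move_to([.5445,.1525,.036],-np.pi/2+.0565)
E
```

```text
[[351.6087 191.4694]]
t 5.7 pos [0.5438 0.1526 0.0347] heading -1.5140014852580668 gap 0.003138084370500473 F [-0.2648  0.1198 -0.4233]
turn [-0.0001 -0.      0.0003] shift cm [ 0.0171 -0.0675 -0.1303]
```

View pics/wrist3.png

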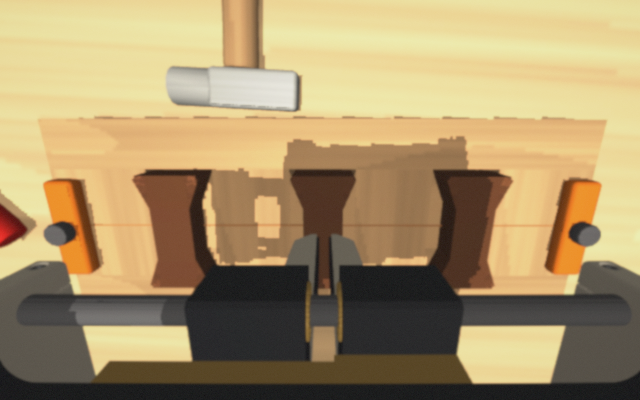

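View pics/scene3z.png

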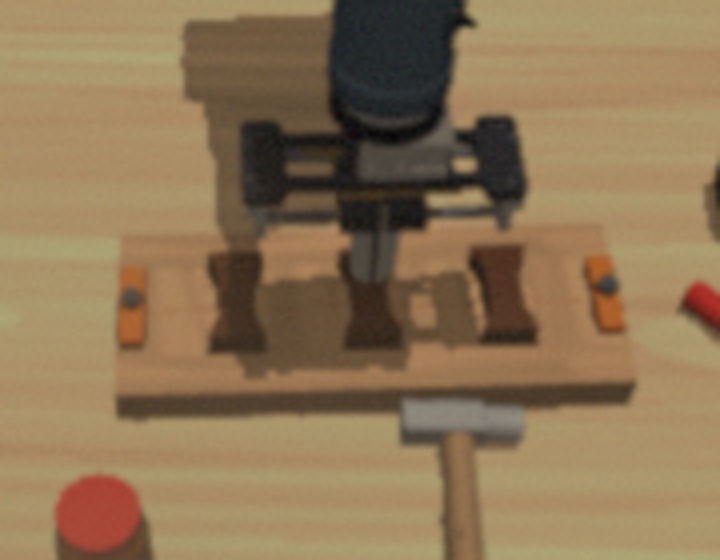

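The wrist view shows the fingers shut at about (322,250) with key b still below and behind them. The tips seem to be above the key, so I'll check the height against the pictures.

```bash
python3 - <<'E'
from h import *
from plant import env
for n in("wrist","scene"):
    c=env.read_camera(n); img=c["frame"]
    S=3
    im=cv2.resize(img,None,fx=S,fy=S,interpolation=cv2.INTER_CUBIC)
    pose=[.5447,.1524,.0565]
    B=np.array([[-75,-190],[75,-190],[75,190],[-75,190]])/1e3
    L=[(poly(B,pose,.032),(0,255,0))]
    for y in(-.1,0,.1): L+=[(poly(KEY+[0,y],pose,.052),(0,255,255)),(poly(KEY+[0,y],pose,.032),(255,255,0))]
    for P,col in L: cv2.polylines(im,[np.round((proj(c,P)+.5)*S-.5).astype(int)],True,col,1)
    t=proj(c,[env.sense()["ee_pos"]])[0]; print(n,t,c["T"][:3,3]); cv2.circle(im,tuple(((t+.5)*S).astype(int)),4,(0,0,255),-1)
    if n=="wrist": im=cv2.resize(im[300:950],None,fx=.4,fy=.4,interpolation=cv2.INTER_AREA)
    else: im=im[400:760,780:1300]
    cv2.imwrite(f"pics/{n}4.png",im)
E
```

```text
wrist [321.986  225.8928] [0.6188 0.1559 0.237 ]
scene [351.3543 194.3861] [1.2173 0.0872 0.9243]
```

View pics/wrist4.png

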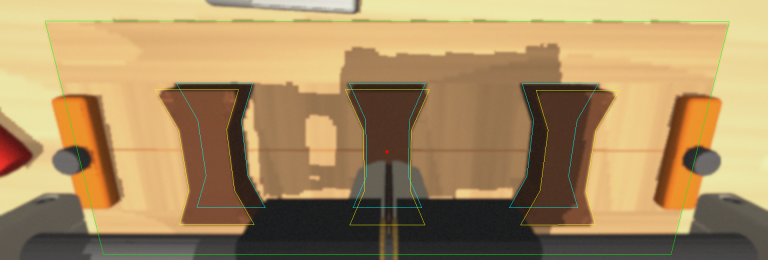

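View pics/scene4.png

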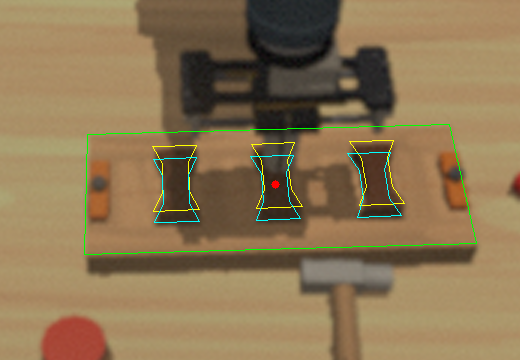

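```bash
python3 - <<'E'
import cv2,numpy as np
from h import *
a=cv2.imread("pics/wrist3.png")[200:330,250:400]
cv2.imwrite("pics/w3z.png",cv2.resize(a,None,fx=4.5,fy=4.5,interpolation=cv2.INTER_CUBIC))
a=cv2.imread("pics/scene3.png")[150:215,310:400]
cv2.imwrite("pics/s3z.png",cv2.resize(a,None,fx=8,fy=8,interpolation=cv2.INTER_CUBIC))
from plant import env
c=env.read_camera("wrist"); s=env.sense(); R0=R.from_quat(s["eef_rot"]).as_matrix()
cs=env.read_camera("scene")
for dz in (0,10,19,25,30):
  for dy in(-7.5,0,7.5):
    P=np.array(s["ee_pos"])+R0@np.array([0,dy,-dz])/1e3
    print(dz,dy,proj(c,[P])[0],proj(cs,[P])[0])
E
```

```text
0 -7.5 [322.002  216.0338] [351.5476 196.381 ]
0 0 [322.0089 225.8987] [351.3515 194.3863]
0 7.5 [322.0157 235.5761] [351.157  192.4078]
10 -7.5 [321.9355 220.6813] [351.7413 194.3711]
10 0 [321.9434 230.9611] [351.5429 192.3703]
10 7.5 [321.9512 241.0361] [351.346  190.3859]
19 -7.5 [321.8701 225.2563] [351.918  192.5372]
19 0 [321.879  235.9399] [351.7174 190.531 ]
19 7.5 [321.8878 246.4012] [351.5184 188.5412]
25 -7.5 [321.8232 228.5391] [352.037  191.3013]
25 0 [321.8329 239.5095] [351.835  189.2914]
25 7.5 [321.8424 250.2447] [351.6345 187.2982]
30 -7.5 [321.7818 231.4317] [352.1369 190.263 ]
30 0 [321.7923 242.653 ] [351.9337 188.2501]
30 7.5 [321.8025 253.6274] [351.732 186.254]
```

View pics/w3z.png

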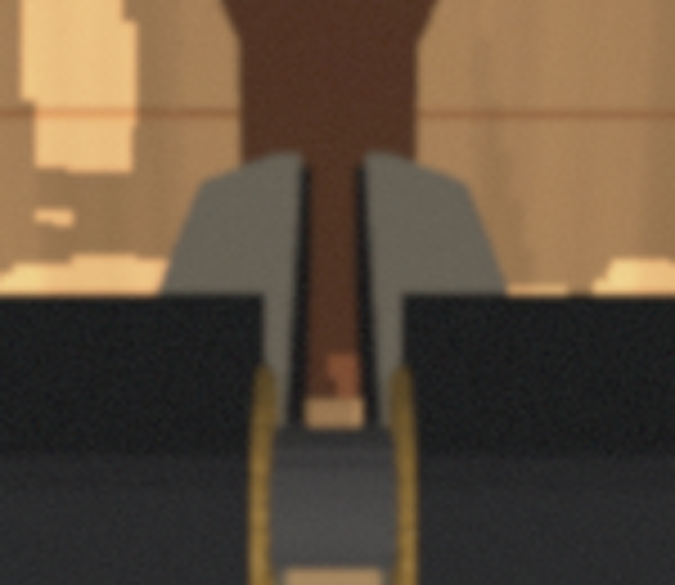

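View pics/s3z.png

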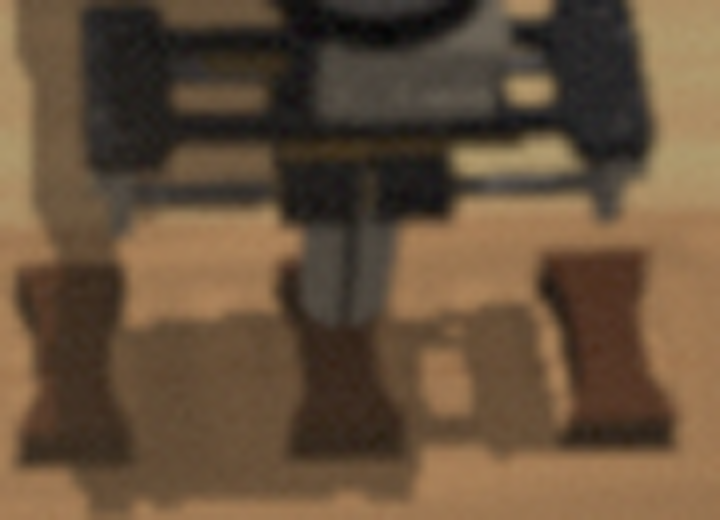

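The tip edge is at row 233 in the wrist view and 190.6 in the scene view. If the tips were at the reported TCP they'd be at about 216–226 and 194–196. So the real fingertips are about 20 mm above the reported TCP, and they closed over the key's top. I'll reopen and go lower in small steps while watching the force.

Request:
{"api": "jog_arm", "payload": {"deltas": [[[0,0,0,0,0,-0.3,0.4],[0,0,0,0,0,-0.3,0.4],[0,0,0,0,0,-0.3,0.4],[0,0,0,0,0,-0.3,0.4],[0,0,0,0,0,-0.3,0.4],[0,0,0,0,0,0.3,0.4],[0,0,0,0,0,0.6,0.4],[0,0,0,0,0,0.9,0.4],[0,0,0,0,0,1.2,0.4],[0,0,0,0,0,1.2,0.4]]]}}

```text
time_s: 7.15
ee_pos: [0.5436, 0.1526, 0.0224]
eef_rot: [0.727, -0.687, -0.0, 0.0]
contact_force: [1.2, 0.2, -0.1]
finger_gap: 0.598
```

```bash
python3 - <<'E'
from h import *
from plant import env
move_to([.5445,.1525,.02],-np.pi/2+.0565)
for n in("wrist","scene"):
    c=env.read_camera(n); cv2.imwrite(f"pics/{n}5.png",c["frame"])
a=cv2.imread("pics/wrist5.png")[120:330,170:480]; b=cv2.imread("pics/scene5.png")[150:215,310:400]
cv2.imwrite("pics/z5.png",np.vstack([cv2.resize(a,(620,420),interpolation=cv2.INTER_CUBIC)])); cv2.imwrite("pics/s5z.png",cv2.resize(b,None,fx=8,fy=8,interpolation=cv2.INTER_CUBIC))
E
```

```text
t 7.15 pos [0.5436 0.1526 0.0224] heading -1.51399845207741 gap 0.5978350587359422 F [ 1.22    0.1695 -0.1396]
turn [0.0006 0.     0.0003] shift cm [ 0.0176 -0.09    0.2352]
```

View pics/z5.png

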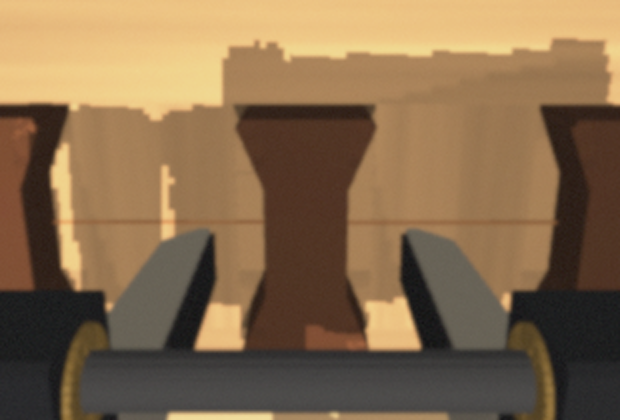

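View pics/s5z.png

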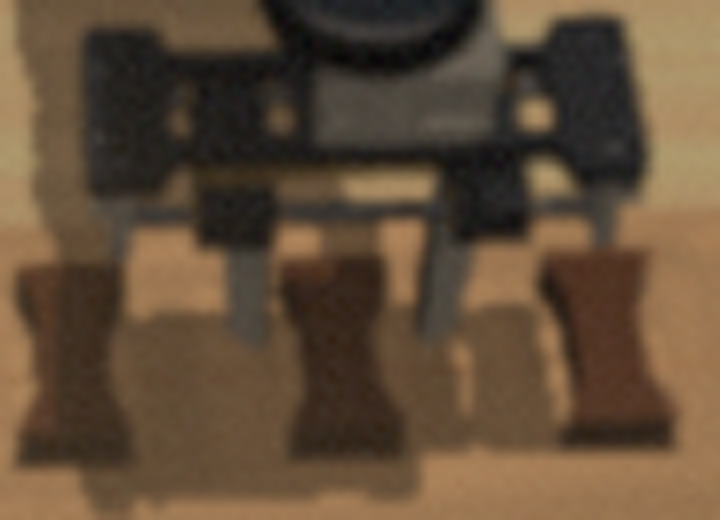

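Reported TCP z is 0.022, well inside the panel's thickness, yet there's no contact. That confirms the tips are higher than reported. From the spacing of the tips the offset looks like about 30 mm. I'll keep lowering in short steps.

Request:
{"api": "jog_arm", "payload": {"deltas": [[[0,0,0,0,-0.05,0.3,0.45],[0,0,0,0,-0.05,0.6,0.45],[0,0,0,0,-0.05,0.8,0.45],[0,0,0,0,-0.05,0.8,0.45]]]}}

```text
time_s: 7.75
ee_pos: [0.5441, 0.1527, 0.0144]
eef_rot: [0.727, -0.687, -0.0, 0.0]
contact_force: [0.6, 0.1, -0.1]
finger_gap: 0.553
```

```bash
cat > look.py <<'E'
from h import *
from plant import env
import sys
k=sys.argv[1]
for n in("wrist","scene"):
    c=env.read_camera(n); cv2.imwrite(f"pics/{n}{k}.png",c["frame"])
a=cv2.imread(f"pics/wrist{k}.png")[120:330,170:480]; b=cv2.imread(f"pics/scene{k}.png")[150:215,310:400]
cv2.imwrite(f"pics/z{k}.png",np.hstack([cv2.resize(a,(443,300),interpolation=cv2.INTER_CUBIC),cv2.resize(b,(350,300),interpolation=cv2.INTER_CUBIC)]))
move_to([.5445,.1525,.02],-np.pi/2+.0565)
E
python3 look.py 6
```

```text
t 7.85 pos [0.5443 0.1527 0.0146] heading -1.5140073868906594 gap 0.5554422655438094 F [ 0.2411 -0.1007 -0.1191]
turn [0.     0.     0.0003] shift cm [ 0.0167 -0.0178 -0.5361]
```

View pics/z6.png

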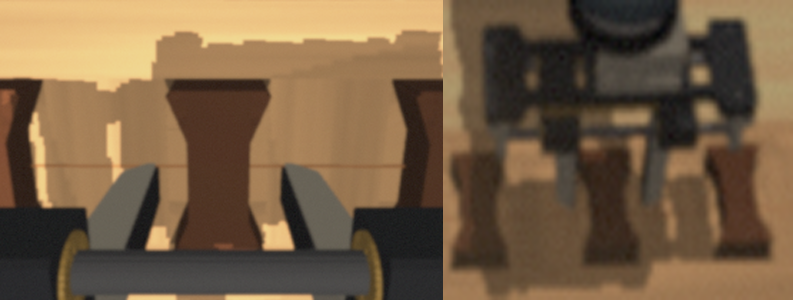

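No contact yet; the tips are level with the seam line at about row 165 of the left crop. Continue.

Request:
{"api": "jog_arm", "payload": {"deltas": [[[0,0,0,0,0,0.2,0.45],[0,0,0,0,0,0.4,0.45],[0,0,0,0,0,0.5,0.45],[0,0,0,0,0,0.5,0.45]]]}}

```text
time_s: 8.35
ee_pos: [0.5442, 0.1527, 0.0095]
eef_rot: [0.727, -0.687, -0.0, 0.0]
contact_force: [-0.1, -0.4, 1.7]
finger_gap: 0.55
```

```bash
python3 look.py 7
```

```text
t 8.45 pos [0.5443 0.1527 0.0097] heading -1.5140320716602333 gap 0.5476892049688779 F [-0.4833  1.2991  1.023 ]
turn [-0.     -0.      0.0003] shift cm [ 0.0164 -0.0167 -1.0341]
```

View pics/z7.png

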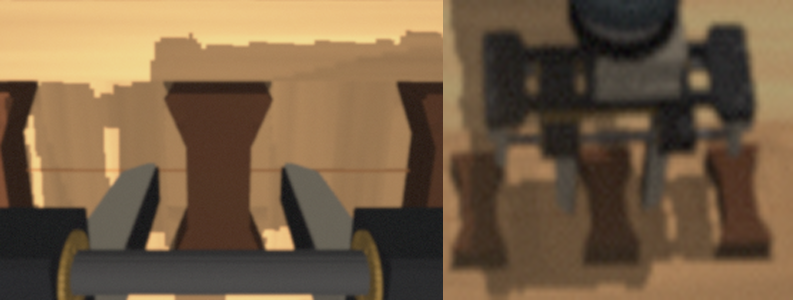

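Request:
{"api": "jog_arm", "payload": {"deltas": [[[0,0,0,0,0,0.1,0.45],[0,0,0,0,0,0.2,0.45],[0,0,0,0,0,0.2,0.45]]]}}

```text
time_s: 8.82
ee_pos: [0.5442, 0.1526, 0.0076]
eef_rot: [0.727, -0.687, -0.0, 0.0]
contact_force: [0.1, -0.1, -0.4]
finger_gap: 0.546
```

Request:
{"api": "jog_arm", "payload": {"deltas": [[[0,0,0,0,0,0.1,0.45],[0,0,0,0,0,0.2,0.45],[0,0,0,0,0,0.2,0.45]]]}}

```text
time_s: 9.2
ee_pos: [0.5442, 0.1527, 0.0055]
eef_rot: [0.727, -0.687, -0.0, 0.0]
contact_force: [-0.5, 0.5, -0.6]
finger_gap: 0.547
```

```bash
python3 look.py 8
```

```text
t 9.3 pos [0.5443 0.1527 0.0056] heading -1.5139838396547471 gap 0.5499717777216062 F [-0.9578 -0.0194 -0.1999]
turn [0.     0.     0.0003] shift cm [ 0.02   -0.0202 -1.4357]
```

View pics/z8.png

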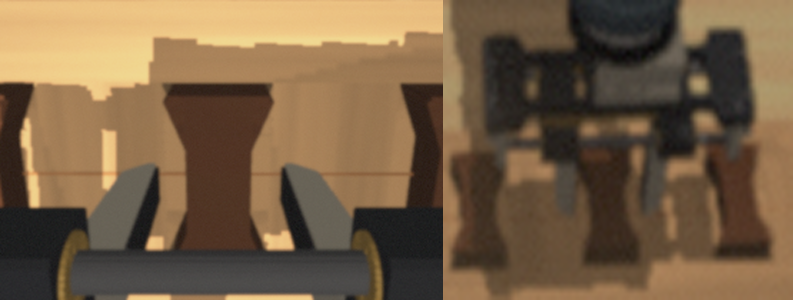

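Still clear, with the tips estimated just above the panel. Close here.

Request:
{"api": "jog_arm", "payload": {"deltas": [[[0,0,0,0,0,0,0.7],[0,0,0,0,0,0,1],[0,0,0,0,0,0,1],[0,0,0,0,0,0,1],[0,0,0,0,0,0,1]]]}}

```text
time_s: 9.93
ee_pos: [0.5443, 0.1527, 0.0057]
eef_rot: [0.727, -0.687, 0.0, -0.0]
contact_force: [-0.2, 0.8, -1.6]
finger_gap: 0.274
```

```bash
python3 look.py 9
```

```text
t 10.025 pos [0.5443 0.1527 0.0057] heading -1.5139688362826154 gap 0.27533064435883847 F [ 0.0011 -0.0155  1.1879]
turn [-0.0001  0.      0.0003] shift cm [ 0.0188 -0.017  -1.4313]
```

View pics/z9.png

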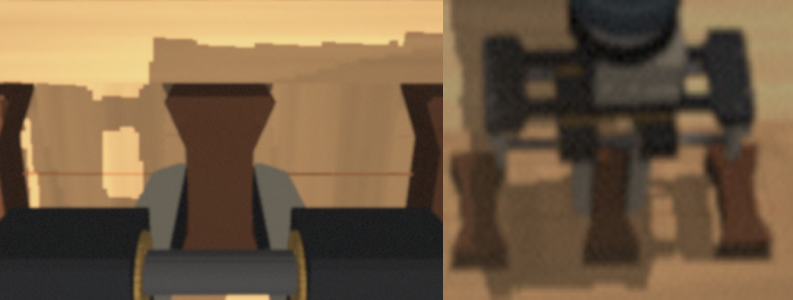

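Opening is 0.274, about 25.5 mm, so key b's waist is held. Pull gently.

Request:
{"api": "jog_arm", "payload": {"deltas": [[[0,0,0,0,0,-0.1,1],[0,0,0,0,0,-0.2,1],[0,0,0,0,0,-0.3,1],[0,0,0,0,0,-0.3,1]]]}}

```text
time_s: 10.52
ee_pos: [0.544, 0.1527, 0.007]
eef_rot: [0.727, -0.687, -0.0, 0.0]
contact_force: [4.6, 2.0, -16.5]
finger_gap: 0.276
```

Key b rises only 1.3 mm and stops with 16.5 N pulling back on a 3 mm command, so it's pinned. I'll lower it back, release and go up to key a.

Request:
{"api": "jog_arm", "payload": {"deltas": [[[0,0,0,0,0,0.2,1],[0,0,0,0,0,0.3,1],[0,0,0,0,0,0.3,0.8],[0,0,0,0,0,0.3,0.5],[0,0,0,0,0,0.3,0.45],[0,0,0,0,0,0.3,0.45],[0,0,0,0,0,-1,0.45],[0,0,0,0,0,-3,0.45],[0,0,0,0,0,-5,0.45],[0,0,0,0,0,-5,0.45]]]}}

```text
time_s: 11.78
ee_pos: [0.5461, 0.1529, 0.061]
eef_rot: [0.727, -0.687, 0.002, -0.002]
contact_force: [0.0, -0.5, -0.3]
finger_gap: 0.549
```

```bash
python3 look.py 10; python3 -c "
from h import *
move_to([.5502,.0530,.0056],-np.pi/2+.0565)"
```

```text
t 11.875 pos [0.5443 0.1527 0.0588] heading -1.5139933561859547 gap 0.5488846745451017 F [-0.2242 -0.1867  0.475 ]
turn [-0.0005  0.      0.0003] shift cm [ 0.0178 -0.0182  3.8833]
t 11.875 pos [0.5443 0.1527 0.0588] heading -1.5139933561859547 gap 0.5488846745451017 F [-0.2242 -0.1867  0.475 ]
turn [-0.0005  0.      0.0003] shift cm [ 9.9841 -0.0217  5.3231]
```

View pics/wrist10.png

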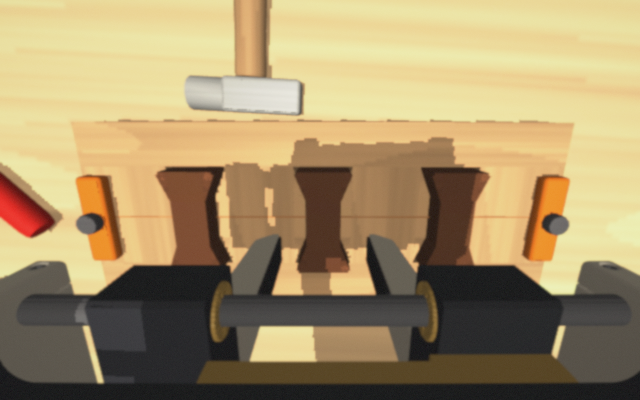

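Key b is seated again at (324,220). Shift 10 cm to key a.

Request:
{"api": "jog_arm", "payload": {"deltas": [[[0,0,0,3,0,0,0.45],[0,0,0,6.5,0,0,0.45],[0,0,0,10,0,0,0.45],[0,0,0,10,0,0,0.45],[0,0,0,10,0,1.5,0.45],[0,0,0,10,0,3,0.45],[0,0,0,10,0,3,0.45],[0,0,0,10,0,3,0.45]]]}}

```text
time_s: 12.88
ee_pos: [0.5498, 0.0534, 0.0283]
eef_rot: [0.727, -0.686, -0.0, 0.0]
contact_force: [0.1, -0.1, -0.2]
finger_gap: 0.549
```

```bash
python3 look.py 11; python3 -c "
from h import *
move_to([.5502,.0530,.0056],-np.pi/2+.0565)"
```

```text
t 12.975 pos [0.5503 0.0532 0.029 ] heading -1.5134187968699315 gap 0.551196535109737 F [1.0816 0.7335 0.2606]
turn [-0.0007 -0.0001  0.0009] shift cm [-9.9516  0.0132  0.8956]
t 12.975 pos [0.5503 0.0532 0.029 ] heading -1.5134187968699315 gap 0.551196535109737 F [1.0816 0.7335 0.2606]
turn [-0.0007 -0.0001  0.0009] shift cm [0.0146 0.0157 2.3366]
```

View pics/wrist11.png

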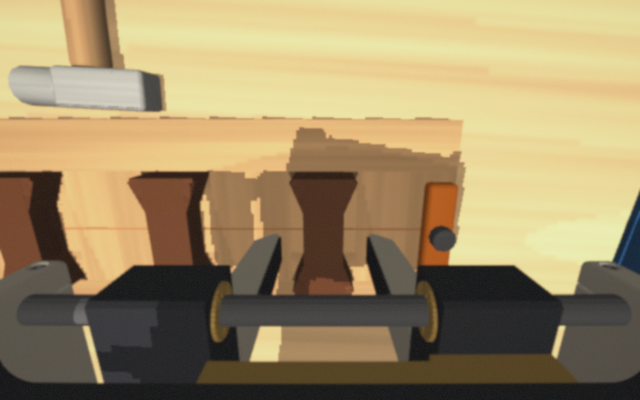

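Key a at (323,235) is centred between the tips at (272,240) and (373,240). Lower, close and pull.

Request:
{"api": "jog_arm", "payload": {"deltas": [[[0,0,0,0,0,1,0.45],[0,0,0,0,0,1.8,0.45],[0,0,0,0,0,2.3,0.45],[0,0,0,0,0,2.3,0.45],[0,0,0,0,0,2.3,0.8],[0,0,0,0,0,2.3,1],[0,0,0,0,0,2.3,1],[0,0,0,0,0,2.3,1],[0,0,0,0,0,2.3,1]]]}}

```text
time_s: 14.1
ee_pos: [0.5502, 0.0528, 0.0059]
eef_rot: [0.727, -0.687, 0.0, -0.0]
contact_force: [0.0, -0.1, 1.0]
finger_gap: 0.277
```

Request:
{"api": "jog_arm", "payload": {"deltas": [[[0,0,0,0,0,-0.1,1],[0,0,0,0,0,-0.2,1],[0,0,0,0,0,-0.3,1],[0,0,0,0,0,-0.3,1]]]}}

```text
time_s: 14.6
ee_pos: [0.55, 0.0528, 0.0087]
eef_rot: [0.727, -0.687, 0.0, -0.0]
contact_force: [-0.4, 0.2, -0.2]
finger_gap: 0.278
```

Key a rose 2.8 mm with almost no force. I'll raise a little more and confirm the key comes along.

Request:
{"api": "jog_arm", "payload": {"deltas": [[[0,0,0,0,0,-0.3,1],[0,0,0,0,0,-0.6,1],[0,0,0,0,0,-1,1],[0,0,0,0,0,-1.4,1],[0,0,0,0,0,-1.4,1]]]}}

```text
time_s: 15.22
ee_pos: [0.5504, 0.0528, 0.0232]
eef_rot: [0.727, -0.687, 0.0, -0.0]
contact_force: [0.3, -1.2, -0.3]
finger_gap: 0.277
```

```bash
python3 look.py 12
```

```text
t 15.325 pos [0.55   0.0528 0.0227] heading -1.514015654631071 gap 0.2788130479323825 F [ 0.7202 -0.7988 -0.7412]
turn [-0.0001 -0.      0.0003] shift cm [-9.9814 -0.02    0.2725]
```

View pics/wrist12.png

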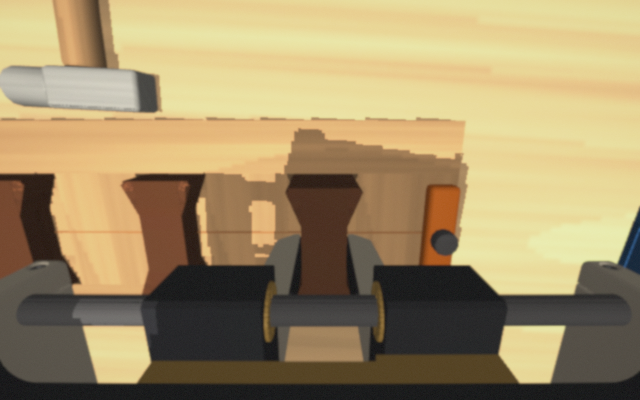

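View pics/z12.png

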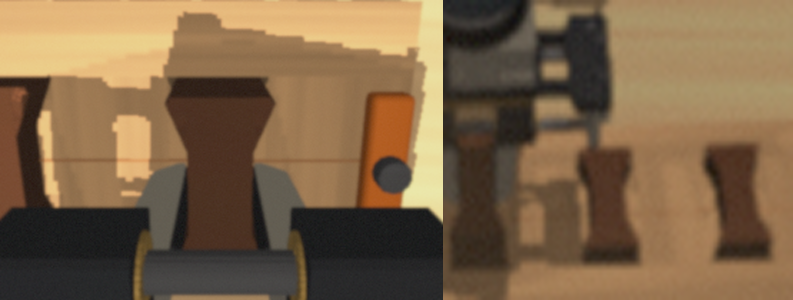

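The key came up with the fingers: its top edge spans (287–362, row 180), which is the same spacing in the fingers as when key b was gripped, and b and c have stayed put. Key a is the loose one. Continue straight up.

Request:
{"api": "jog_arm", "payload": {"deltas": [[[0,0,0,0,0,-1,1],[0,0,0,0,0,-2.2,1],[0,0,0,0,0,-3.6,1],[0,0,0,0,0,-5.2,1],[0,0,0,0,0,-7,1],[0,0,0,0,0,-9,1],[0,0,0,0,0,-10,1],[0,0,0,0,0,-10,1],[0,0,0,0,0,-10,1]]]}}

```text
time_s: 16.45
ee_pos: [0.5494, 0.0529, 0.1221]
eef_rot: [0.727, -0.687, -0.0, 0.0]
contact_force: [0.5, 0.3, -0.8]
finger_gap: 0.278
```

```bash
python3 look.py 13; python3 -c "
from h import *
move_to([.539,-.358,.122],-np.pi/2-.03)"
```

```text
t 16.55 pos [0.5493 0.0529 0.1218] heading -1.5140214075355503 gap 0.27051825138390473 F [-0.0062  0.2402 -0.9378]
turn [0.0017 0.0003 0.0003] shift cm [-9.9686 -0.0994 10.1811]
t 16.55 pos [0.5493 0.0529 0.1218] heading -1.5140214075355503 gap 0.27051825138390473 F [-0.0062  0.2402 -0.9378]
turn [0.0017 0.0002 0.0868] shift cm [40.9651  3.364  -0.0273]
```

View pics/scene13.png

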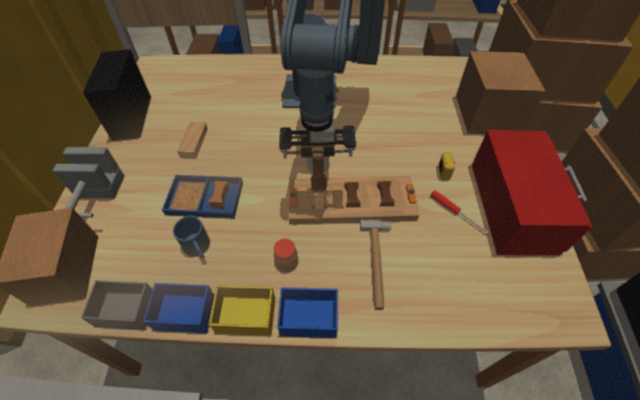

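View pics/wrist13.png

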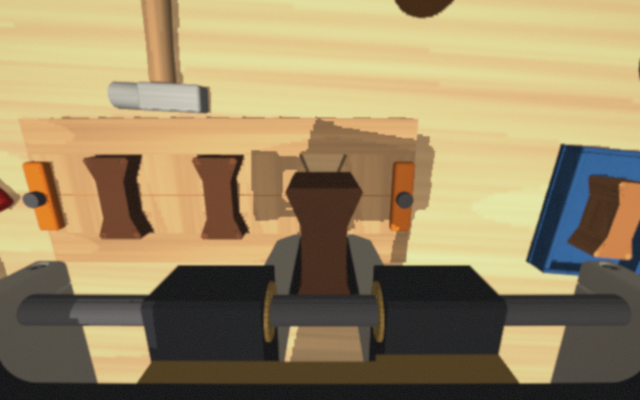

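The key hangs clear above its empty pocket (scene (318,170), wrist (323,160)). Carry it over to the tray.

Request:
{"api": "jog_arm", "payload": {"deltas": [[[0,0,0,2,0.2,0,1],[0,0,0.02,5,0.5,0,1],[0,0,0.04,9,0.8,0,1],[0,0,0.06,13.5,1.1,0,1],[0,0,0.087,18,1.5,0,1],[0,0,0.087,22.5,1.9,0,1],[0,0,0.087,27,2.3,0,1],[0,0,0.087,31.5,2.7,0,1],[0,0,0.087,36,3,0,1],[0,0,0.087,39.5,3.3,0,1],[0,0,0.087,41,3.4,0,1],[0,0,0.087,41,3.4,0,1]]]}}

```text
time_s: 18.05
ee_pos: [0.5385, -0.3592, 0.1221]
eef_rot: [-0.696, 0.718, 0.001, 0.0]
contact_force: [0.1, 0.3, -1.3]
finger_gap: 0.275
```

Request:
{"api": "jog_arm", "payload": {"deltas": [[[0,0,0,0,0,0,1],[0,0,0,0,0,0,1]]]}}

```text
time_s: 18.3
ee_pos: [0.5396, -0.357, 0.1229]
eef_rot: [-0.697, 0.717, 0.0, 0.0]
contact_force: [-1.0, 0.1, -0.5]
finger_gap: 0.275
```

```bash
cat > tr.py <<'E'
from h import *
from plant import env
import sys
k=sys.argv[1]; pose=[float(v) for v in sys.argv[2:5]]
for n in("wrist","top","scene"):
    c=env.read_camera(n); img=c["frame"]; cv2.imwrite(f"pics/{n}{k}.png",img)
    S=3; im=cv2.resize(img,None,fx=S,fy=S,interpolation=cv2.INTER_CUBIC)
    B=np.array([[-70,-110],[70,-110],[70,110],[-70,110]])/1e3; I=B*[[64/70,104/110]]
    P=np.array([[-56,-43],[56,-43],[56,43],[-56,43]])/1e3+[0,-.053]
    for Q,z,col in((B,.03,(0,255,0)),(I,.03,(0,255,255)),(P,.009,(0,0,255))):
        cv2.polylines(im,[np.round((proj(c,poly(Q,pose,z))+.5)*S-.5).astype(int)],True,col,1)
    ctr=(proj(c,[[pose[0],pose[1],.02]])[0]*S).astype(int)
    w,h=(390,290)
    x0=min(max(ctr[0]-w,0),1920-2*w);y0=min(max(ctr[1]-h,0),1200-2*h)
    if n=="wrist": im=cv2.resize(im,(800,500),interpolation=cv2.INTER_AREA)
    else: im=cv2.resize(im[ctr[1]-140:ctr[1]+140,ctr[0]-190:ctr[0]+190],None,fx=2,fy=2)
    cv2.imwrite(f"pics/tr_{n}{k}.png",im)
E
python3 tr.py 14 .539 -.305 -.03; python3 -c "
from h import *
move_to([.539,-.358,.122],-np.pi/2-.03)"
```

```text
t 18.45 pos [ 0.5396 -0.3575  0.1229] heading -1.599684448606837 gap 0.27548630364698595 F [-0.1059 -0.4478 -0.7365]
turn [-0.0002 -0.0001  0.0011] shift cm [0.0511 0.06   0.0903]
```

View pics/tr_wrist14.png

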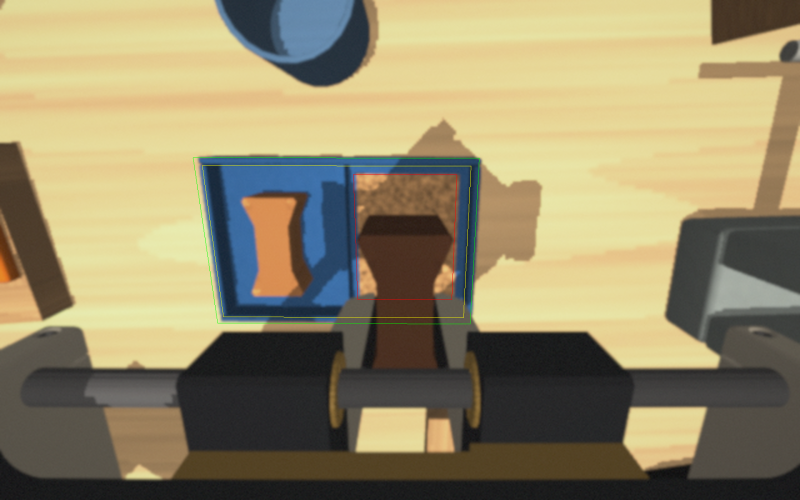

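View pics/tr_top14.png

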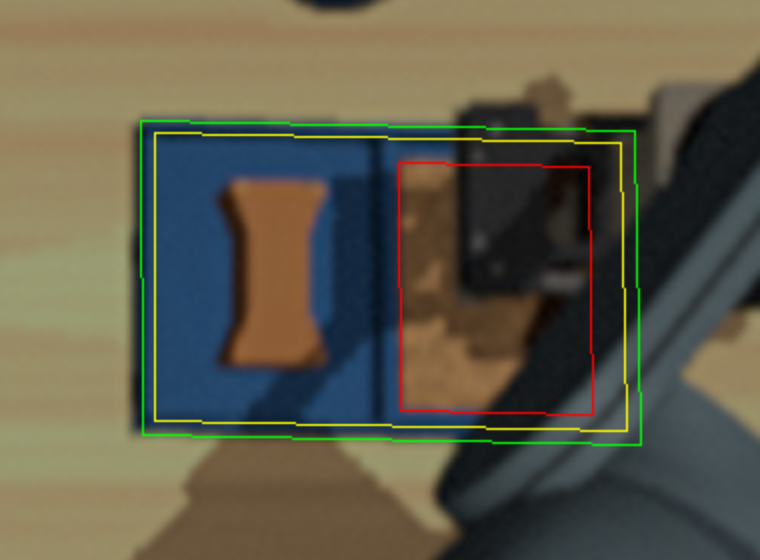

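View pics/tr_scene14.png

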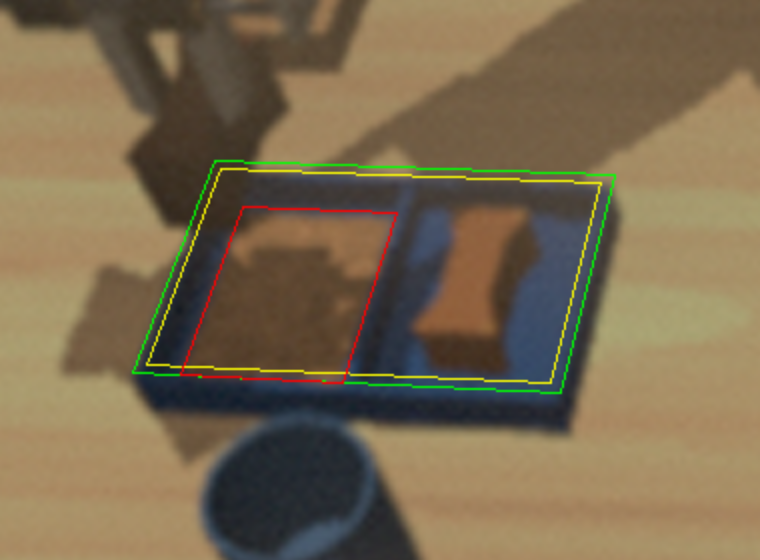

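The projected pad outline matches the cork in the wrist view, (355–459, 174–297) in the 800-wide picture, and the key is centred over it. Lower to about 5 mm above the cork.

Request:
{"api": "jog_arm", "payload": {"deltas": [[[0,0,-0.01,0,0.2,1.5,1],[0,0,-0.01,0,0.2,3.5,1],[0,0,-0.01,0,0.2,5.5,1],[0,0,-0.01,0,0.2,7.5,1],[0,0,-0.01,0,0.2,9,1],[0,0,-0.01,0,0.2,10,1],[0,0,-0.01,0,0.2,10.3,1],[0,0,-0.01,0,0.2,10.3,1],[0,0,-0.01,0,0.2,10.3,1]]]}}

```text
time_s: 19.58
ee_pos: [0.5377, -0.3588, 0.0204]
eef_rot: [-0.7, 0.714, -0.001, 0.0]
contact_force: [-0.9, -0.0, -0.5]
finger_gap: 0.275
```

```bash
python3 tr.py 15 .539 -.305 -.02; python3 -c "
from h import *
move_to([.5375,-.358,.0147],-np.pi/2-.02)"
```

```text
t 19.725 pos [ 0.5376 -0.3586  0.0203] heading -1.5909516048382208 gap 0.274499541957122 F [ 0.8662 -0.0083 -0.598 ]
turn [-0.0008 -0.0007 -0.0002] shift cm [-0.0649  0.0137  0.5575]
```

View pics/tr_wrist15.png

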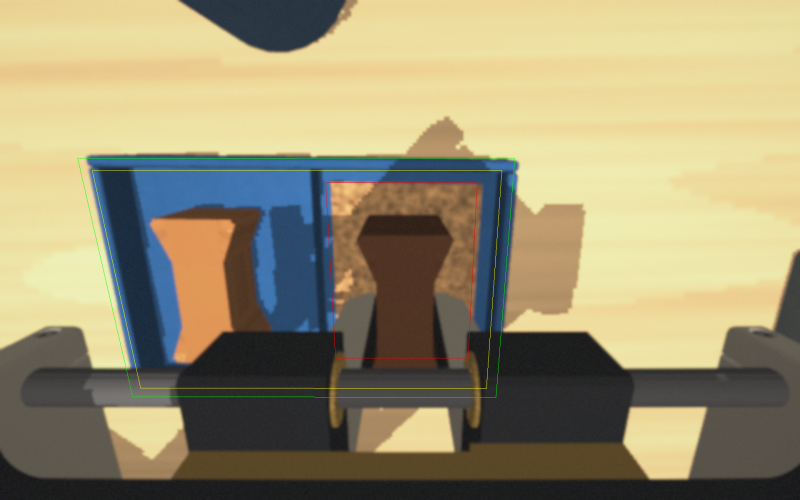

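View pics/tr_scene15.png

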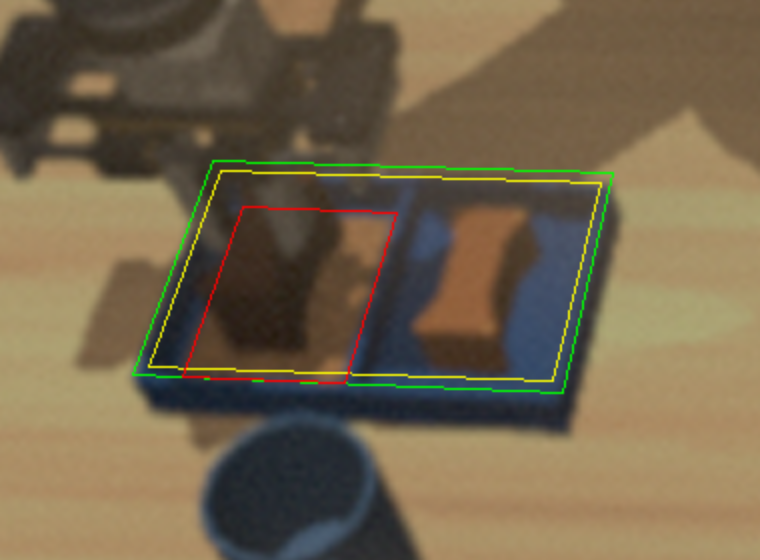

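The key sits well inside the cork bay (wrist crop, key 358–452 against cork 330–480). Now I'll lower to contact in small steps.

Request:
{"api": "jog_arm", "payload": {"deltas": [[[0,0,0,0,0,0.1,1],[0,0,0,0,0,0.2,1],[0,0,0,0,0,0.3,1],[0,0,0,0,0,0.4,1],[0,0,0,0,0,0.4,1]]]}}

```text
time_s: 20.35
ee_pos: [0.5372, -0.3583, 0.0155]
eef_rot: [-0.7, 0.714, 0.0, 0.0]
contact_force: [0.3, 0.6, -1.1]
finger_gap: 0.276
```

Request:
{"api": "jog_arm", "payload": {"deltas": [[[0,0,0,0,0,0.05,1],[0,0,0,0,0,0.1,1],[0,0,0,0,0,0.1,1]]]}}

```text
time_s: 20.72
ee_pos: [0.5373, -0.3584, 0.0149]
eef_rot: [-0.7, 0.714, -0.0, -0.0]
contact_force: [-0.2, 0.3, 1.8]
finger_gap: 0.276
```

Request:
{"api": "jog_arm", "payload": {"deltas": [[[0,0,0,0,0,0.05,1],[0,0,0,0,0,0.05,1]]]}}

```text
time_s: 20.98
ee_pos: [0.5374, -0.3584, 0.0148]
eef_rot: [-0.7, 0.714, -0.0, -0.0]
contact_force: [-1.8, 1.9, 4.9]
finger_gap: 0.274
```

Contact at 4.9 N, at exactly the expected height, so the key is on the cork. Release and rise.

Request:
{"api": "jog_arm", "payload": {"deltas": [[[0,0,0,0,0,0,0.8],[0,0,0,0,0,0,0.65],[0,0,0,0,0,0,0.5],[0,0,0,0,0,0,0.45],[0,0,0,0,0,0,0.45],[0,0,0,0,0,-0.5,0.45],[0,0,0,0,0,-1.5,0.45],[0,0,0,0,0,-3.5,0.45],[0,0,0,0,0,-6.5,0.45],[0,0,0,0,0,-10,0.45],[0,0,0,0,0,-12,0.45],[0,0,0,0,0,-12,0.45]]]}}

```text
time_s: 22.48
ee_pos: [0.5385, -0.3594, 0.137]
eef_rot: [-0.7, 0.714, -0.003, 0.0]
contact_force: [0.8, 0.5, -0.9]
finger_gap: 0.548
```

```bash
python3 tr.py 16 .539 -.305 -.02; python3 -c "
from h import *
move_to([.4,-.2,.25],-np.pi/2-.02)"
```

```text
t 22.625 pos [ 0.5368 -0.3579  0.1332] heading -1.591035669543986 gap 0.5493995892853313 F [-0.2616  0.4259 -0.8343]
turn [ 0.0012  0.0011 -0.0002] shift cm [-15.5222  14.0058 -11.6444]
```

View pics/tr_wrist16.png

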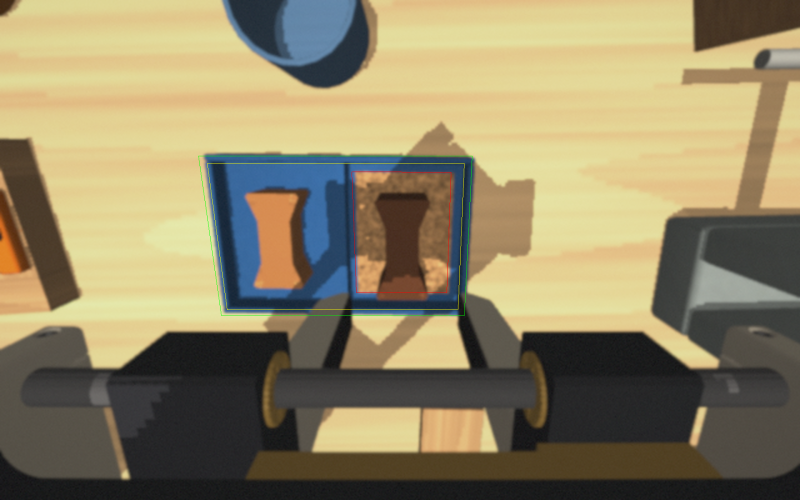

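View pics/tr_scene16.png

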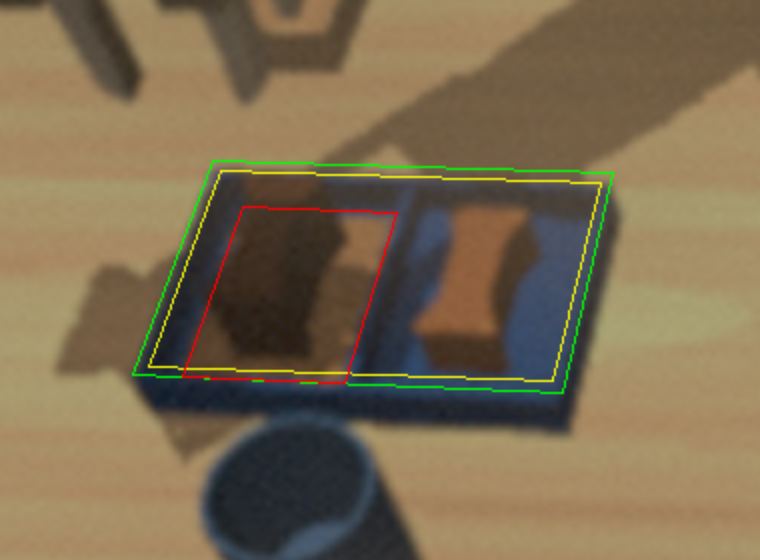

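View pics/scene16.png

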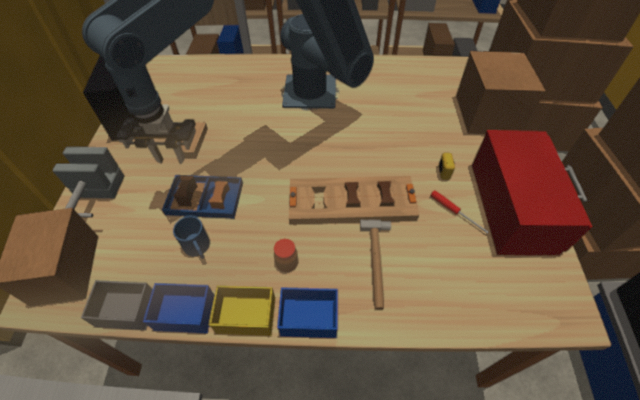

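The key stands upright on the cork (wrist crop (403,245), scene (186,190)) with the gripper clear above. Keys b (352,194) and c (386,193) and all the bystanders look unchanged. One last before/after comparison, then I'll hand in.

```bash
python3 - <<'E'
from h import *
from plant import env
a=cv2.imread("pics/scene0.png"); c=env.read_camera("scene"); b=c["frame"]
def sh(r):
    x,y,w,h=r; t=cv2.cvtColor(a[y:y+h,x:x+w],cv2.COLOR_BGR2GRAY); s=cv2.cvtColor(b[y-5:y+h+5,x-5:x+w+5],cv2.COLOR_BGR2GRAY)
    m=cv2.matchTemplate(s,t,cv2.TM_CCOEFF_NORMED); _,v,_,l=cv2.minMaxLoc(m); return (l[0]-5,l[1]-5,round(v,3))
for n,r in dict(b=(340,176,26,38),c=(374,176,26,36),mallet=(358,215,34,92),jar=(270,235,30,36),mug=(170,215,44,50),tape=(436,148,24,34),driver=(426,188,66,48),spare=(207,177,22,34)).items(): print(n,sh(r))
s=env.sense(); print(s["time_s"],s["contact_force"],np.abs(s["dq"]).max())
env.finish_job()
E
```

```text
b (0, 0, 0.998)
c (0, 0, 0.998)
mallet (0, 0, 0.998)
jar (0, 0, 0.998)
mug (0, 0, 0.983)
tape (0, 0, 0.999)
driver (0, 0, 0.999)
spare (0, 0, 0.95)
22.675 [-0.4659 -0.6737 -0.0956] 0.005380073149758064
the job is handed in; nothing more can be done
```

The loose key was key a. It now stands upright on the cork in the blue tray, and the job was handed in at 22.7 s.

- **Finding it:** I tried key b first. It stopped after 1.3 mm with 16.5 N against the pull, so it is pinned, and I lowered it back into its pocket. Key a rose freely with almost no force. I didn't need to try key c.
- **Placing it:** I drew key a straight up about 11 cm until it was clear of the panel, carried it over and lowered it until it touched the cork at about 5 N. I then opened the gripper and raised it clear.
- **Last checks:** The pictures show key a upright inside the cork bay. Keys b and c, the mallet, jar, mug, tape, driver and spare key match the starting scene picture with no shift. I left the offcut out of that comparison because the gripper partly hid it. The arm was at rest, with only sensor noise in the force reading.
- **What disagreed:** The real fingertips sit about 30 mm above the reported TCP, not at it. Because of this, the first grip on key b closed above its top and touched nothing. I worked out the offset from the pictures and a slow descent, and used it for the later grasps.

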